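Seat a tall jar in the bench holder and twist its cap free

ROBOT

A 7-joint arm with a two-finger parallel gripper is mounted at the origin on a cart in front of the work surface, level with it; the furniture and walls round the work are solid. World frame = base frame: x ahead of the robot, y to its left, z up, the work surface at z = 0. Lengths are in mm, angles in degrees, forces in N, time in s.
With the tool pointing down it reaches from about 400 to 850 mm from the base axis. Payload 6.9 kg.
Tool frame: the origin (TCP) lies on the centre line of the jaws, within the pads' length; the fingertips stand robot.finger_overhang ahead of it and the grasp point (between the pads) lies 11 mm behind it (robot.finger_overhang is the distance from the TCP to the fingertips, in mm); z points along the fingers, y is the direction in which the jaws open and shut (so a half turn about z gives the same grasp; the last joint's range is limited). The gripper opens to 85 mm and grips with 20 to 120 N. Pads are 22 mm wide; open, the fingers measure 114 mm over their backs; the gripper's body (76 mm by 85 mm) begins 54 mm behind the grasp point. The pads swing forward as they close: fully open they stand 13 mm farther back than shut.
Start: joints at [80.128, 29.078, -13.613, 85.955, 7.202, 65.827, -8.869], TCP at [171.371, -601.036, 239.275] pointing down, gripper open.
Joint ranges: [-176.47, 176.47], [-13.61, 117.27], [-81.72, 77.17], [0.22, 143.17], [-87.28, 267.28], [10, 112.55], [-165.47, 165.47]. Speed limits (degrees/s): [136.94, 136.94, 180, 180, 180, 180, 180].

INTERFACE

Orientations are given as a 3x3 rotation matrix whose columns are the frame's x, y, z axes.
In Python, from bench import robot gives the robot as it stands. The module is installed in compiled form; this text tells all that it offers.
- The arm moves only by the tool apply_moves, never from a script. Its argument "commands" is a list of rows, each an object with "grip": the opening, from -1 (shut) to 1 (fully open), so that 0 is half open; "translation": the shift along the tool's x, y, z in cm, a list of three; "roll": the turn about the tool's z in rad. A call has 1 to 12 rows; each row shifts and turns the commanded pose from where the row before left it, along the tool's axes as they then stand; what a row does not reach is not made up. A row lasts 1/8 s, in which the tool goes at most 62.5 mm and 10.7 degrees, less where a joint would pass 70% of its speed; a pose out of reach is approached as far as the arm can. A call with a gripper value outside its range is refused whole. The fingers move at their own pace and stop on an object; "newtons" is the grip in N (left out, the last holds). Time passes only in rows, so rows that do not move let the fingers close. It gives the time, the measured TCP pose, the force and the opening at its end, in the units of the state.
- robot.state(): the state, without advancing time (a new reading comes with each control period).
- robot.grab_frame(name): name is "side" or "top"; returns the picture (480x640x3 uint8, red, green, blue); there is no depth.
- robot.get_calibration(name): a dict with "fx", "fy", "cx", "cy" (pixels), "k1" (the pictures are not rectified: a ray, as slopes to the right and down, at radius r is drawn at 1 + k1 r^2 times it, then the intrinsics apply), "R" (3x3) and "t" (3): a world point X has camera coordinates R X + t. Camera axes: x right, y down, z forward; pixel columns grow to the right and rows downward; lengths in mm; the calibration is good to about 2 mm. A picture is of the moment at which its call begins. get_calibration takes no time and is no camera call.
- robot.sign_off(): hands the job in, once; it reports no verdict.
The state is a dict: "time_s": time; "q": joint angles; "joint_vel": joint speeds; "joint_efforts": joint torques, N m; "tcp_pos": TCP position; "eef_rot": TCP orientation; "contact_force": force on the tool from outside, world axes, zero at the start; "torque": the same for the moment, N m; "finger_gap": opening from 0.0 (shut) to 1.0 (fully open).
Only numpy, scipy, OpenCV 4.12 (cv2) and the standard library are available. Lean on these libraries where they do the work, as an engineer would, in place of code of your own. Each camera call takes 0.05 s, during which the arm holds its last target.

TASK

Stand the tall square jar in the empty bay of the steel jar holder, which keeps it from turning; the short jars stay where they are. Then twist its tight cap anticlockwise until the lugs just come free, about a fifth of a turn, and lift it straight up off the neck. Finish still holding the cap level in the gripper, a finger's width or two above the open mouth, with the jar standing fully down in the bay.

Things in the scene. Friction and masses are not known exactly. Their poses are not given: they have to be found in the camera images.
- tall_jar: Tall white stoneware jar, loose, 0.29 to 0.47 kg: square body 62 mm wide, edges rounded 9 mm, foot 54 mm wide, straight to 82 mm, rounded shoulder to 90 mm, then a round neck 50 mm across. Origin: centre of underside; z up, x and y square to its flat sides; plain paper label on its -x side. Shut, it can be lifted and carried by its cap. Standing unbraced, it turns with the cap.
- jar_rim (a point): Centre of the tall jar's mouth, at the neck's rim, 106 mm above the jar's underside; axes as the jar's.
- seal (a joint): Black rubber sealing ring in the jar's rim, a spring (3.5 N/mm) that presses the cap up with about 14 N and so makes it tight. Value in m: about 0 with the cap shut (ring top 108.5 mm above the jar's underside), 0.003 with the cap off (111.5 mm).
- tall_cap: Round fluted steel cap of the tall jar, loose, 64 mm across, 18 mm high, 60 g. Origin: centre of its lower edge, z up. Shut, this lies 93 mm above the jar's underside, 3 mm over the shoulder, and cap and jar x axes agree (0.03 rad).
- cap_lug (a point): One of three lugs inside the cap's skirt, 28 mm out along the cap's x, 3 mm above its lower edge. Shut, each sits under a ramp on the neck. Anticlockwise from above (about 0.5 Nm) the cap rises 1.5 mm and comes free 0.77 to 0.85 rad after shut; from there to about 1.6 rad, where it meets the next stop, it lifts straight off. Clockwise a stop blocks it.
- jar_holder: Stainless jar holder, fixed to the counter: base plate 88 x 204 x 4 mm, two square bays 96 mm apart along its y. Each bay is 67 mm wide inside, walls along the holder's x and y, 34 mm high above the plate; flared lips end 45 mm above the counter and widen the entry to 78 mm. Origin: centre of underside. A jar fits in any quarter turn and can then turn about 0.1 rad at most.
- empty_bay (a point): Centre of the floor of the empty bay, 4 mm above the counter, on the holder's -y side (origin of the holder plus 48 mm along its -y axis); the jar's underside comes to rest here. Axes as the holder's.
- held_short_jar: Short jar of the same set standing in the holder's other bay: square body 62 mm wide, same cap (shut fast), 71 mm high overall, 0.28 kg. To be left alone. Origin: centre of its underside.
- short_jar: Another such short jar, 71 mm high, 0.28 kg, loose on the counter; it and the tall jar may stand in either place. To be left alone. Origin: centre of its underside.
- thermometer_1: Probe thermometer lying on the counter: white head and thin steel needle along its x axis (needle to +x), 216 x 34 x 20 mm. A bystander. Origin: centre of its underside.
- marker: Fat black-and-white marker pen lying on the counter, 135 mm long along its y axis, 17 mm thick. A bystander. Origin: centre of its underside.
Mind the look-alikes: they are no part of the job. Of the things that look like the tall_cap, the larger one is meant. Leave any green look-alike of the tall_jar alone.

How it is judged (in metres and radians):
On the way, in this order (a step that is already met when the one before it is completed fails the run):
1. the tall jar stands fully down in the empty bay, its cap still shut (z of tall_jar in the frame of empty_bay between -0.004 and 0.004 m and horizontal distance between tall_jar and empty_bay below 0.008 m and angle between tall_jar's own z axis and vertical below 0.08 rad and z of tall_cap in the frame of tall_jar below 0.0965 m and angle between the x axis of tall_cap and the x axis of tall_jar, either way round below 0.35 rad), for 0.2 s.
2. the cap has been twisted free of the ramps with the jar braced in the bay (z of tall_jar in the frame of empty_bay between -0.004 and 0.004 m and horizontal distance between tall_jar and empty_bay below 0.008 m and angle between tall_jar's own z axis and vertical below 0.08 rad and z of tall_cap in the frame of tall_jar below 0.105 m and angle between the x axis of tall_cap and the x axis of tall_jar, either way round above 0.7 rad), for 0.1 s.
At the end, for the whole second after the job is handed in: Jar upright, fully down in the empty bay (4 mm) and centred (8 mm); cap held by the gripper, at rest, level within 0.15 rad, touching nothing else, centred on the mouth within 15 mm, its lower edge 115 to 155 mm above the jar's underside (3.5 to 43 mm above the seal) (z of tall_jar in the frame of empty_bay between -0.004 and 0.004 m and horizontal distance between tall_jar and empty_bay below 0.008 m and angle between tall_jar's own z axis and vertical below 0.08 rad and z of tall_cap in the frame of tall_jar between 0.115 and 0.155 m and horizontal distance between tall_cap and tall_jar below 0.015 m and angle between tall_cap's own z axis and vertical below 0.15 rad and contact force between the fingers and tall_cap above 2 N and contact force between tall_cap and tall_jar below 0.2 N and contact force between tall_cap and jar_holder below 0.2 N and contact force between the arm and tall_jar below 1 N and linear speed of tall_cap below 0.03 m/s); the arm keeps its last pose, push and grip.
It fails at once if the cap comes off the neck while the jar is out of the bay (z of tall_cap in the frame of tall_jar above 0.105 m and (z of tall_jar in the frame of empty_bay above 0.02 m or horizontal distance between tall_jar and empty_bay above 0.012 m)).
It fails at once if the cap is forced off untwisted, or twisted on far past coming free (angle between the x axis of tall_cap and the x axis of tall_jar, either way round below 0.6 rad and z of tall_cap in the frame of tall_jar above 0.105 m).
It fails at once if the tall jar is tipped over (angle between tall_jar's own z axis and vertical above 0.5 rad).
It fails at once if a short jar is shifted (distance of any of short_jar, held_short_jar from where it was at the start of the episode above 0.025 m).
It also fails if it takes over 51 s, if anything falls off the work surface, if the arm or the gripper's body presses on something with over 40 N, if the wrist force passes 120 N, or if a joint passes its speed limit or range.

## Working session

There is one attempt and no reset: what is moved stays moved. The work goes in short steps, Python scripts to look and compute and a tool call to move; the robot and the scene stay as the last step left them, time stands still between calls to the robot, and variables do not carry over. Pictures are saved under pics/ and viewed, and the job is handed in when it is done.

Besides the shell and the picture viewer there is one more tool, called as name(argument=value, ...) on one line, values as JSON. apply_moves: Moves the arm, as the interface text tells. Its arguments: {"type":"object","properties":{"commands":{"type":"array","items":{"type":"object","properties":{"grip":{"type":"number"},"translation":{"type":"array","items":{"type":"number"}},"roll":{"type":"number"}}}},"newtons":{"type":"number"}},"required":["commands"]}

```bash
mkdir -p pics; ls; python3 - <<'E'
from bench import robot
import cv2
for n in ("side","top"):
    im=robot.grab_frame(n); cv2.imwrite(f"pics/{n}0.png",im[:,:,::-1]); print(n,robot.get_calibration(n))
print(robot.state()); print(robot.finger_overhang)
E
```

```text
pics
side {'fx': 570.1883755467962, 'fy': 570.1883755467962, 'cx': 316.75498211756286, 'cy': 234.13106816845303, 'k1': 0.0075640500409486985, 'R': array([[ 0.99949614, -0.03153082, -0.00364221],
       [-0.02326385, -0.64966743, -0.7598625 ],
       [ 0.02159286,  0.75956437, -0.65007362]]), 't': array([-547.42004419,  -28.13862215, 1242.92244857])}
top {'fx': 513.7827528819422, 'fy': 513.7827528819422, 'cx': 312.58339212941615, 'cy': 231.3172274517726, 'k1': -0.020681926272859225, 'R': array([[ 0.00778921, -0.99996771, -0.00197776],
       [-0.97154893, -0.00709963, -0.23673247],
       [ 0.23671078,  0.00376545, -0.97157286]]), 't': array([-182.32485029,  582.80810489,  816.26606761])}
{'time_s': 0.1, 'q': array([ 80.12755187,  29.12148133, -13.60786449,  86.0022553 ,
         7.20135397,  65.82871498,  -8.8716085 ]), 'joint_vel': array([ 0.02107448, -0.05552045,  0.01010927, -0.18928658,  0.0429902 ,
       -0.04539834, -0.03646295]), 'joint_efforts': array([-3.69462286e-03, -6.21842694e+01, -2.19423562e+00, -2.50207096e+01,
        1.25573683e-02,  7.83668569e-03, -2.07103233e-05]), 'tcp_pos': array([ 171.19983516, -600.63510047,  238.51172204]), 'eef_rot': array([[ 9.61675470e-01,  2.74189823e-01, -4.81800986e-04],
       [ 2.74190244e-01, -9.61674195e-01,  1.56583239e-03],
       [-3.40002689e-05, -1.63792773e-03, -9.99998658e-01]]), 'contact_force': array([ 0.34193108,  0.21826416, -0.1722375 ]), 'torque': array([ 0.04941009, -0.03181637,  0.03141699]), 'finger_gap': 0.995918431624275}
8.0
```

View pics/side0.png

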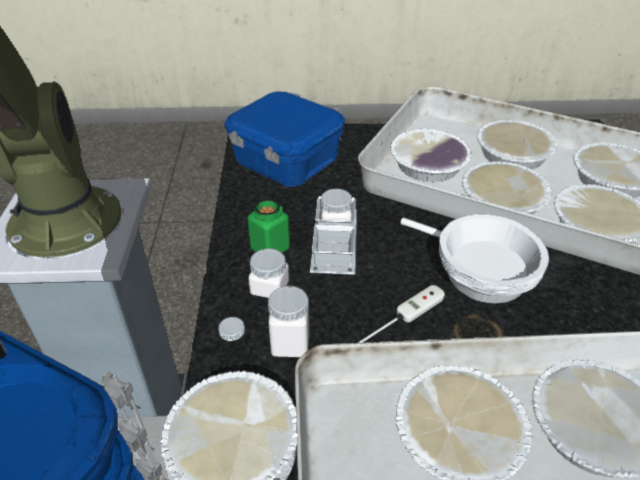

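View pics/top0.png

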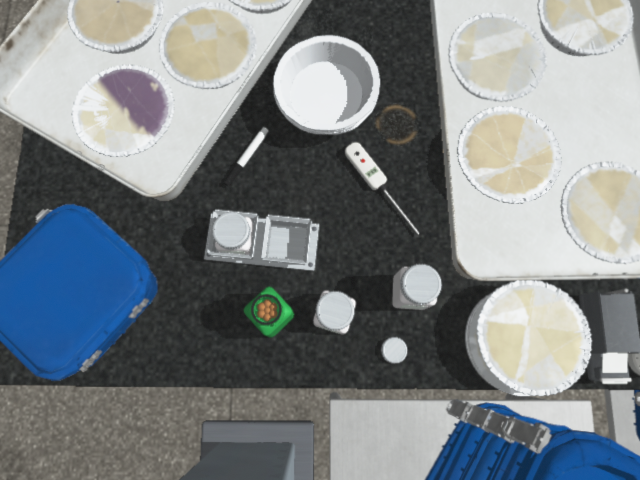

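```bash
cat > h.py <<'E'
import numpy as np, cv2
from bench import robot
def cal(n): return robot.get_calibration(n)
def ray(n,u,v):
    c=cal(n); p=np.array([(u-c['cx'])/c['fx'],(v-c['cy'])/c['fy']]); q=p.copy()
    for _ in range(10): q=p/(1+c['k1']*(q@q))
    d=c['R'].T@np.array([q[0],q[1],1]); o=-c['R'].T@c['t']; return o,d/np.linalg.norm(d)
def on(n,u,v,z):
    o,d=ray(n,u,v); return o+d*(z-o[2])/d[2]
def proj(n,X):
    c=cal(n); P=c['R']@np.array(X,float)+c['t']; q=P[:2]/P[2]; q=q*(1+c['k1']*(q@q)); return np.array([q[0]*c['fx']+c['cx'],q[1]*c['fy']+c['cy']])
def tri(u1,u2):
    o1,d1=ray("side",*u1); o2,d2=ray("top",*u2)
    A=np.stack([d1,-d2],1); s=np.linalg.lstsq(A,o2-o1,rcond=None)[0]
    a=o1+d1*s[0]; b=o2+d2*s[1]; return (a+b)/2, np.linalg.norm(a-b)
E
python3 - <<'E'
from h import *
s=cv2.imread("pics/side0.png"); t=cv2.imread("pics/top0.png")
a=cv2.resize(s[240:370,205:335],None,fx=3,fy=3,interpolation=cv2.INTER_CUBIC)
b=cv2.resize(t[250:380,300:450],None,fx=2.6,fy=3,interpolation=cv2.INTER_CUBIC)
b=cv2.resize(t[250:380,310:440+0],None,fx=3,fy=3,interpolation=cv2.INTER_CUBIC)
cv2.imwrite("pics/c1.png",np.hstack([a,b]))
a=cv2.resize(s[180:280,290:380],None,fx=4,fy=4,interpolation=cv2.INTER_CUBIC)
b=cv2.resize(t[195:295,190:190+97+40],None,fx=3,fy=4,interpolation=cv2.INTER_CUBIC)
b=cv2.resize(t[200:280,195:330],None,fx=5,fy=5,interpolation=cv2.INTER_CUBIC)
cv2.imwrite("pics/c2.png",b);cv2.imwrite("pics/c3.png",a)
E
```

```text
(no output)
```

View pics/c1.png

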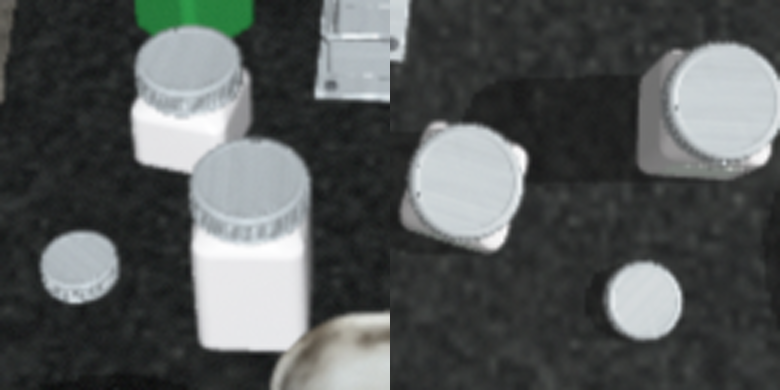

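View pics/c2.png

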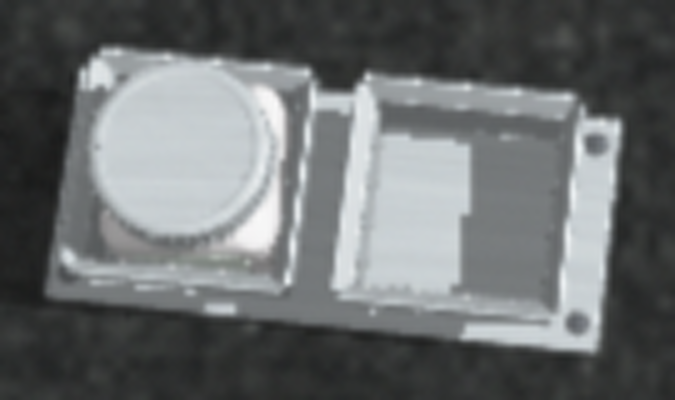

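View pics/c3.png

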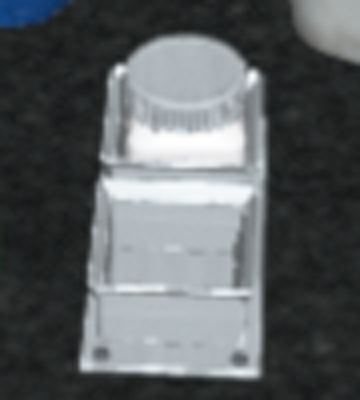

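```bash
python3 - <<'E'
from h import *
# tall jar + cap silhouettes via threshold
for n,roi in (("side",(255,270,325,365)),("top",(380,255,450,320))):
    im=cv2.imread(f"pics/{n}0.png"); x0,y0,x1,y1=roi
    g=cv2.cvtColor(im,cv2.COLOR_BGR2GRAY)[y0:y1,x0:x1]
    m=(g>85).astype(np.uint8)
    k,l,st,_=cv2.connectedComponentsWithStats(m); i=1+np.argmax(st[1:,4]); print(n,st[i]+np.array([x0,y0,0,0,0]))
    c=max(cv2.findContours((l==i).astype(np.uint8),0,1)[0],key=cv2.contourArea)[:,0]+[x0,y0]
    o=cv2.resize(im[y0:y1,x0:x1],None,fx=6,fy=6,interpolation=cv2.INTER_CUBIC)
    cv2.imwrite(f"pics/d_{n}.png",o)
def P(n,u,v,z): print(n,(u,v),z,on(n,u,v,z).round(1))
print("cap top"); 
P("side",288.3,301,111);P("top",421,283.3,111)
print(tri((288.3,301),(421,283.3)))
print("plate corners")
for u,v in ((319.4,223.6),(314.6,270.4),(204.4,259.6)): P("top",u,v,4)
print("plate side")
# c3 crop /4 + (290,180)
for x,y in ((82,373),(258,377)): P("side",290+x/4,180+y/4,4)
print("rim")
for x,y in ((372,75),(582,95),(560,312),(340,292)): P("top",195+x/5,200+y/5,45)
print("short jar cap");P("top",310+(467-390)/3,250+180/3,71);P("side",205+188/3,240+64/3,71)
E
```

```text
side [ 255  270   70   95 3820]
top [ 393  264   49   46 1918]
cap top
side (288.3, 301) 111 [ 491.4 -355.3  111. ]
top (421, 283.3) 111 [ 489.6 -352.6  111. ]
(array([ 490.62719919, -353.05006603,  108.43097411]), np.float64(1.3326349470484011))
plate corners
top (319.4, 223.6) 4 [ 615.1 -190.2    4. ]
top (314.6, 270.4) 4 [ 526.9 -181.9    4. ]
top (204.4, 259.6) 4 [545.4  20.4   4. ]
plate side
side (310.5, 273.25) 4 [ 529.7 -184.4    4. ]
side (354.5, 274.25) 4 [ 615.2 -190.1    4. ]
rim
top (269.4, 215.0) 45 [ 619.7 -100.3   45. ]
top (311.4, 219.0) 45 [ 612.8 -175.5   45. ]
top (307.0, 262.4) 45 [ 534.2 -168.5   45. ]
top (263.0, 258.4) 45 [540.7 -91.3  45. ]
short jar cap
top (335.6666666666667, 310.0) 71 [ 449.6 -217.3   71. ]
side (267.6666666666667, 261.3333333333333) 71 [ 451.5 -218.9   71. ]
```

View pics/d_top.png

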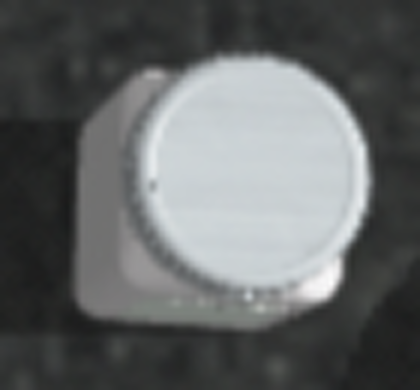

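View pics/d_side.png

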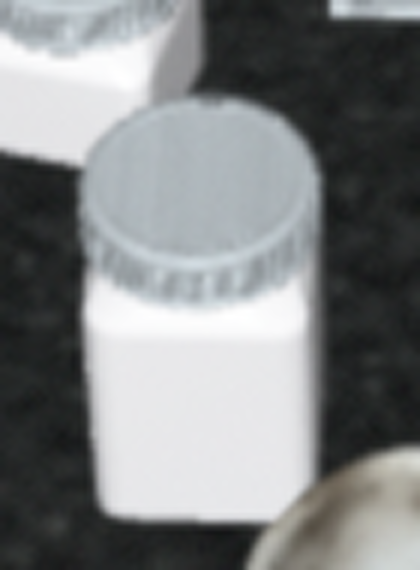

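```bash
python3 - <<'E'
from h import *
def L(n,a,b,z):
    A=on(n,*a,z);B=on(n,*b,z);d=B-A;print(n,A.round(1),B.round(1),np.degrees(np.arctan2(d[1],d[0])).round(1))
# side: lower edge of the front face: per-column dark/bright transition
im=cv2.cvtColor(cv2.imread("pics/side0.png"),cv2.COLOR_BGR2GRAY).astype(float)
pts=[]
for u in range(276,297):
    col=im[345:365,u]; k=np.where((col[:-1]>130)&(col[1:]<=130))[0]
    if len(k): k=k[0]; pts.append((u,345+k+(col[k]-130)/(col[k]-col[k+1])))
pts=np.array(pts); print(pts.round(1).tolist())
f=np.polyfit(pts[:,0],pts[:,1],1); print(f); L("side",(276,np.polyval(f,276)),(296,np.polyval(f,296)),2)
im=cv2.cvtColor(cv2.imread("pics/top0.png"),cv2.COLOR_BGR2GRAY).astype(float)
pts=[]
for u in range(396,424):
    col=im[300:318,u]; k=np.where((col[:-1]>75)&(col[1:]<=75))[0]
    if len(k): k=k[0]; pts.append((u,300+k+(col[k]-75)/(col[k]-col[k+1])))
pts=np.array(pts); print(pts.round(1).tolist())
s=(pts[:,0]>399)&(pts[:,0]<420);f=np.polyfit(pts[s,0],pts[s,1],1); print(f); L("top",(400,np.polyval(f,400)),(420,np.polyval(f,420)),5)
pts=[]
for v in range(275,303):
    row=im[v,385:400]; k=np.where((row[:-1]<75)&(row[1:]>=75))[0]
    if len(k): k=k[0]; pts.append((385+k+(75-row[k])/(row[k+1]-row[k]),v))
pts=np.array(pts); print(pts.round(1).tolist())
f=np.polyfit(pts[2:-3,1],pts[2:-3,0],1); L("top",(np.polyval(f,278),278),(np.polyval(f,300),300),5)
# cap ellipse center in top via bright threshold
E
```

```text
[[276.0, 356.0], [277.0, 356.0], [278.0, 356.3], [279.0, 356.3], [280.0, 356.3], [281.0, 356.3], [282.0, 356.3], [283.0, 356.3], [284.0, 356.3], [285.0, 356.3], [286.0, 356.3], [287.0, 356.3], [288.0, 356.5], [289.0, 356.6], [290.0, 356.6], [291.0, 356.6], [292.0, 356.5], [293.0, 356.6], [294.0, 356.6], [295.0, 356.6], [296.0, 356.6]]
[2.58644304e-02 3.48988041e+02]
side [ 466.9 -379.5    2. ] [ 500.6 -381.8    2. ] -3.8
[[396.0, 307.6], [397.0, 307.7], [398.0, 307.7], [399.0, 307.9], [400.0, 308.1], [401.0, 308.3], [402.0, 308.4], [403.0, 308.4], [404.0, 308.4], [405.0, 308.6], [406.0, 308.6], [407.0, 308.6], [408.0, 308.6], [409.0, 308.7], [410.0, 308.7], [411.0, 308.7], [412.0, 308.8], [413.0, 309.0], [414.0, 309.1], [415.0, 309.4], [416.0, 309.4], [417.0, 309.4], [418.0, 309.4], [419.0, 309.6], [420.0, 309.7], [421.0, 309.8], [422.0, 309.7], [423.0, 309.5]]
[7.12832505e-02 2.79613435e+02]
top [ 459.6 -335.3    5. ] [ 457.2 -371.     5. ] -93.7
[[393.7, 275.0], [393.3, 276.0], [393.1, 277.0], [392.7, 278.0], [392.7, 279.0], [392.7, 280.0], [392.7, 281.0], [392.6, 282.0], [392.5, 283.0], [392.4, 284.0], [392.4, 285.0], [392.4, 286.0], [392.4, 287.0], [392.4, 288.0], [392.3, 289.0], [392.3, 290.0], [392.3, 291.0], [392.3, 292.0], [392.3, 293.0], [392.3, 294.0], [392.3, 295.0], [392.2, 296.0], [392.0, 297.0], [391.9, 298.0], [391.9, 299.0], [391.9, 300.0], [391.9, 301.0], [391.8, 302.0]]
top [ 513.8 -323.8    5. ] [ 474.  -321.3    5. ] 176.3
```

apply_moves(commands=[{"grip": 1,"translation": [0,0,0],"roll": 0.139},{"grip": 1,"translation": [0,0,0],"roll": 0.139},{"grip": 1,"translation": [3.2,-2.45,0],"roll": 0},{"grip": 1,"translation": [3.2,-2.45,0],"roll": 0},{"grip": 1,"translation": [3.2,-2.45,0],"roll": 0},{"grip": 1,"translation": [3.2,-2.45,0],"roll": 0},{"grip": 1,"translation": [3.2,-2.45,0],"roll": 0},{"grip": 1,"translation": [3.2,-2.45,0],"roll": 0},{"grip": 1,"translation": [3.2,-2.45,0],"roll": 0},{"grip": 1,"translation": [3.2,-2.45,0],"roll": 0},{"grip": 1,"translation": [3.2,-2.45,0],"roll": 0},{"grip": 1,"translation": [3.2,-2.45,0],"roll": 0}], newtons=60)

```text
time_s: 1.6
tcp_pos: [492.1, -355.1, 238.9]
eef_rot: [[1.0, -0.0, -0.001], [-0.0, -1.0, 0.0], [-0.001, -0.0, -1.0]]
contact_force: [1.0, -0.8, 1.1]
finger_gap: 1.0
```

apply_moves(commands=[{"grip": 1,"translation": [0,0,2],"roll": 0},{"grip": 1,"translation": [0,0,0],"roll": 0},{"grip": 1,"translation": [0,0,0],"roll": 0}])

```text
time_s: 1.98
tcp_pos: [490.9, -356.8, 219.5]
eef_rot: [[1.0, -0.001, -0.0], [-0.001, -1.0, -0.0], [-0.0, 0.0, -1.0]]
contact_force: [-0.1, -1.2, -0.7]
finger_gap: 0.999
```

```bash
python3 - <<'E'
from h import *
for n in ("side","top"):
    im=robot.grab_frame(n); cv2.imwrite(f"pics/{n}1.png",im[:,:,::-1])
s=robot.state(); print(s); 
E
```

```text
{'time_s': 2.075, 'q': array([ 41.71242979,  28.27944593, -12.75946973,  90.55898852,
         6.83455131,  61.87630866, -62.88393861]), 'joint_vel': array([-0.06849831, -0.06241629, -0.21563651,  0.12933261,  0.04023041,
       -0.28935116, -0.10153639]), 'joint_efforts': array([-1.93125154e-01, -5.99017632e+01, -1.98685594e+00, -2.40462399e+01,
        7.41203752e-03,  1.03277498e-02,  2.34475468e-03]), 'tcp_pos': array([ 491.13135581, -356.93229768,  219.96512939]), 'eef_rot': array([[ 9.99998608e-01, -1.56716982e-03,  5.73242368e-04],
       [-1.56676560e-03, -9.99998524e-01, -7.04909963e-04],
       [ 5.74346236e-04,  7.04010845e-04, -9.99999587e-01]]), 'contact_force': array([ 0.18073868, -0.05364103, -0.24350219]), 'torque': array([-0.02905665, -0.06038636,  0.00895171]), 'finger_gap': 0.9952819445102613}
```

View pics/side1.png

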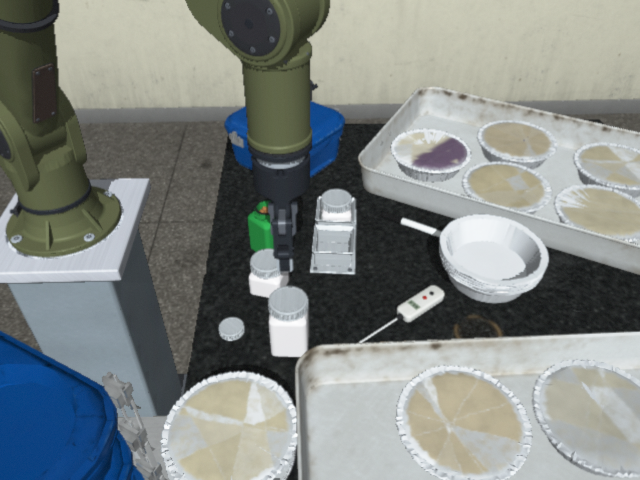

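View pics/top1.png

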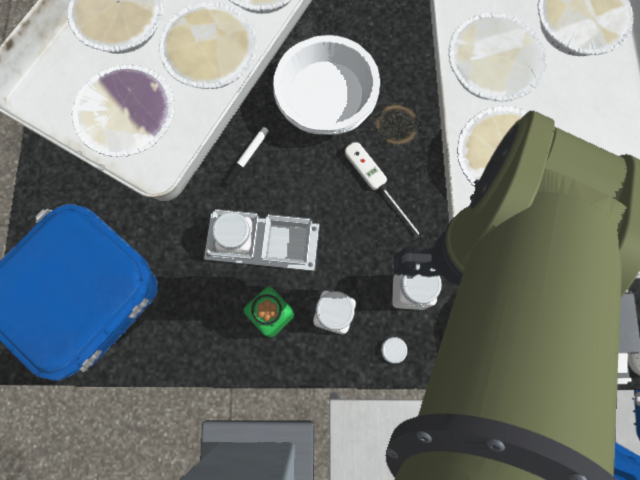

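```bash
python3 - <<'E'
from h import *
im=cv2.imread("pics/side1.png")
cv2.imwrite("pics/e.png",cv2.resize(im[180:340,240:340],None,fx=5,fy=3.7*1.0,interpolation=cv2.INTER_CUBIC)[:600])
for z in (212,220,225,230): print(z,[proj("side",[491,-357+dy,z]).round(1).tolist() for dy in (-57,-43,43,57)])
E
```

```text
212 [[285.2, 282.7], [285.3, 275.7], [285.9, 236.3], [285.9, 230.4]]
220 [[284.9, 278.7], [285.0, 271.7], [285.7, 232.3], [285.7, 226.5]]
225 [[284.8, 276.2], [284.9, 269.1], [285.5, 229.8], [285.6, 224.0]]
230 [[284.7, 273.6], [284.8, 266.6], [285.4, 227.3], [285.5, 221.5]]
```

View pics/e.png

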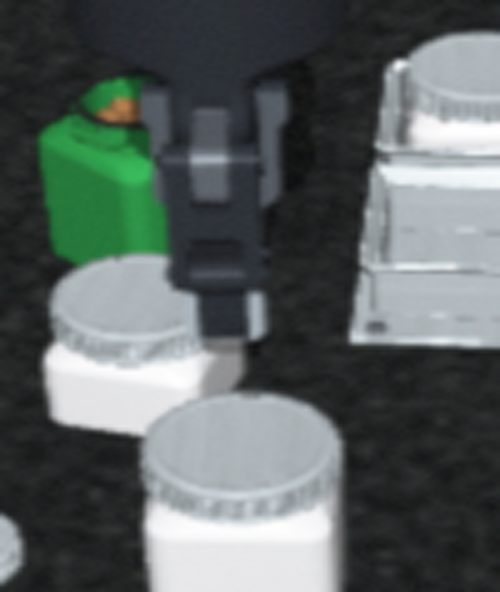

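apply_moves(commands=[{"grip": 0.51,"translation": [-0.05,-0.25,0],"roll": 0},{"grip": 0.51,"translation": [0,0,0],"roll": 0},{"grip": 0.51,"translation": [0,0,0],"roll": 0},{"grip": 0.51,"translation": [0,0,0],"roll": 0},{"grip": 0.51,"translation": [0,0,0],"roll": 0}])

```text
time_s: 2.7
tcp_pos: [490.9, -353.6, 219.3]
eef_rot: [[1.0, -0.0, -0.0], [-0.0, -1.0, 0.0], [-0.0, -0.0, -1.0]]
contact_force: [0.6, 0.2, -0.0]
finger_gap: 0.756
```

```bash
python3 - <<'E'
from h import *
im=robot.grab_frame("side")[:,:,::-1]; s=robot.state(); print(s['tcp_pos'],s['finger_gap'])
cv2.imwrite("pics/e2.png",cv2.resize(im[180:340,240:340],None,fx=5,fy=3.7*1.0,interpolation=cv2.INTER_CUBIC)[:600])
for z in (212,220,225,230): print(z,[proj("side",[*(s['tcp_pos'][:2]+[0,dy]),z]).round(1).tolist() for dy in (-46,-40,-33,33,46)])
E
```

```text
[ 490.93463996 -353.61081266  219.2610481 ] 0.7626924984181152
212 [[285.2, 275.5], [285.3, 272.6], [285.3, 269.2], [285.8, 239.1], [285.9, 233.6]]
220 [[285.0, 271.5], [285.0, 268.6], [285.1, 265.2], [285.6, 235.2], [285.6, 229.7]]
225 [[284.9, 269.0], [284.9, 266.0], [285.0, 262.6], [285.4, 232.7], [285.5, 227.2]]
230 [[284.7, 266.4], [284.8, 263.4], [284.8, 260.1], [285.3, 230.1], [285.4, 224.6]]
```

View pics/e2.png

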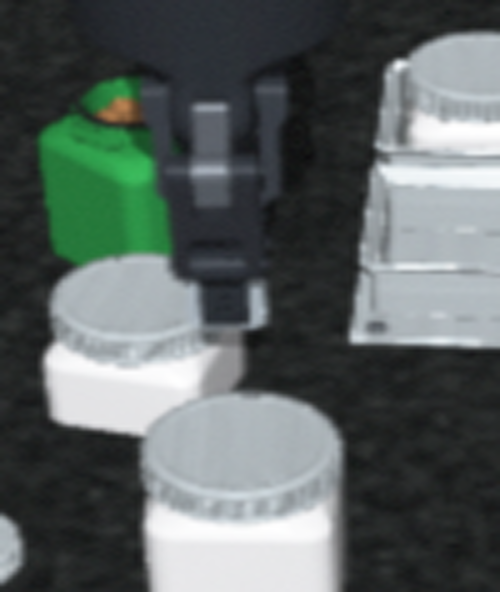

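apply_moves(commands=[{"grip": 1,"translation": [0,0,2],"roll": 0},{"grip": 1,"translation": [0,0,3],"roll": 0},{"grip": 1,"translation": [0,0,3],"roll": 0},{"grip": 1,"translation": [0,0,2.4],"roll": 0},{"grip": 1,"translation": [0,0,1],"roll": 0},{"grip": 1,"translation": [0,0,1],"roll": 0},{"grip": 1,"translation": [0,0,0],"roll": 0},{"grip": 1,"translation": [0,0,0],"roll": 0}])

```text
time_s: 3.75
tcp_pos: [491.4, -353.9, 96.0]
eef_rot: [[1.0, -0.0, 0.001], [-0.0, -1.0, -0.001], [0.001, 0.001, -1.0]]
contact_force: [0.6, 0.5, -0.4]
finger_gap: 1.001
```

```bash
python3 - <<'E'
from h import *
im=robot.grab_frame("side")[:,:,::-1]; t=robot.grab_frame("top")[:,:,::-1];s=robot.state(); print(s['tcp_pos'],s['finger_gap'],s['contact_force'])
a=cv2.resize(im[230:370,235:335],None,fx=4,fy=4,interpolation=cv2.INTER_CUBIC)
b=cv2.resize(t[220:360,350:450],None,fx=4,fy=4,interpolation=cv2.INTER_CUBIC)
cv2.imwrite("pics/e3.png",np.hstack([a,b]))
E
```

```text
[ 491.3040208  -353.85375257   96.05557273] 0.998034931772121 [ 0.52198718  0.79810493 -0.44491418]
```

View pics/e3.png

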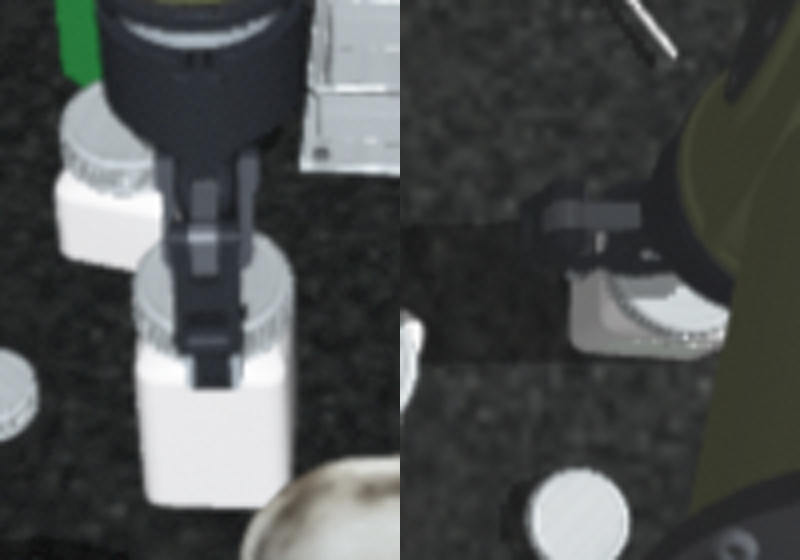

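apply_moves(commands=[{"grip": -1,"translation": [0,0,0],"roll": 0},{"grip": -1,"translation": [0,0,0],"roll": 0},{"grip": -1,"translation": [0,0,0],"roll": 0},{"grip": -1,"translation": [0,0,0],"roll": 0},{"grip": -1,"translation": [0,0,0],"roll": 0},{"grip": -1,"translation": [0,0,0],"roll": 0}], newtons=80)

```text
time_s: 4.6
tcp_pos: [491.3, -353.4, 96.4]
eef_rot: [[1.0, 0.0, 0.001], [0.0, -1.0, -0.0], [0.001, 0.0, -1.0]]
contact_force: [-1.0, 2.4, 7.7]
finger_gap: 0.728
```

```bash
python3 - <<'E'
from h import *
im=robot.grab_frame("side")[:,:,::-1]; t=robot.grab_frame("top")[:,:,::-1];s=robot.state(); print(s['tcp_pos'],s['finger_gap'],s['contact_force'],s['torque'],s['q'])
a=cv2.resize(im[230:370,235:335],None,fx=4,fy=4,interpolation=cv2.INTER_CUBIC)
b=cv2.resize(t[220:360,350:450],None,fx=4,fy=4,interpolation=cv2.INTER_CUBIC)
cv2.imwrite("pics/e4.png",np.hstack([a,b]))
E
```

```text
[ 491.33575237 -353.37408182   96.37728384] 0.7317588034938151 [-1.01716309  2.10653925  6.70451121] [0.37755116 0.3546558  0.01316461] [ 40.59642605  35.43400866 -11.52785817  99.43641548   9.2504333
  45.99282816 -65.28366924]
```

View pics/e4.png

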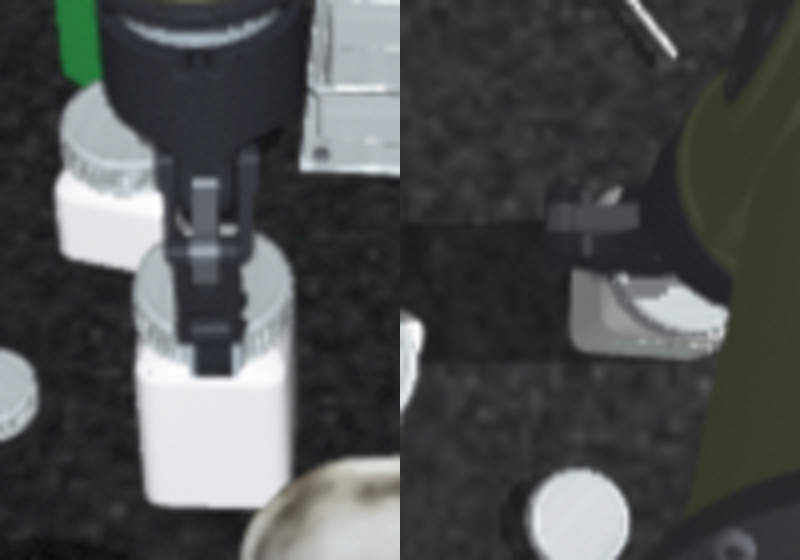

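apply_moves(commands=[{"grip": -1,"translation": [0,0,-0.5],"roll": 0},{"grip": -1,"translation": [0,0,-1],"roll": 0},{"grip": -1,"translation": [0,0,-2],"roll": 0},{"grip": -1,"translation": [0,0,-2.5],"roll": 0},{"grip": -1,"translation": [0,0,-2.5],"roll": 0},{"grip": -1,"translation": [0,0,-1.5],"roll": 0},{"grip": -1,"translation": [0,0,0],"roll": 0},{"grip": -1,"translation": [0,0,0],"roll": 0}])

```text
time_s: 5.7
tcp_pos: [490.3, -353.3, 194.3]
eef_rot: [[1.0, -0.0, -0.002], [-0.0, -1.0, 0.001], [-0.002, -0.001, -1.0]]
contact_force: [-0.1, 0.2, -6.2]
finger_gap: 0.726
```

```bash
python3 - <<'E'
from h import *
for z in (86,90,94,98): print(z,[proj("side",[491,-353.5-dy,z])[1].round(1) for dy in (32,38,44)])
im=robot.grab_frame("side")[:,:,::-1]; cv2.imwrite("pics/side5.png",im); s=robot.state(); print(s['tcp_pos'],s['finger_gap'],s['contact_force'],s['torque'],s['q'])
E
```

```text
86 [np.float64(325.9), np.float64(328.8), np.float64(331.8)]
90 [np.float64(324.2), np.float64(327.1), np.float64(330.1)]
94 [np.float64(322.5), np.float64(325.5), np.float64(328.4)]
98 [np.float64(320.9), np.float64(323.8), np.float64(326.8)]
[ 490.27463345 -353.27141584  194.07598516] 0.7259179218330747 [-0.43868496 -0.42065683 -5.18719866] [-0.01561719  0.03404841 -0.05430965] [ 41.43891145  29.43173878 -12.67518532  92.94828141   7.25059978
  58.55343106 -63.46781052]
```

View pics/side5.png

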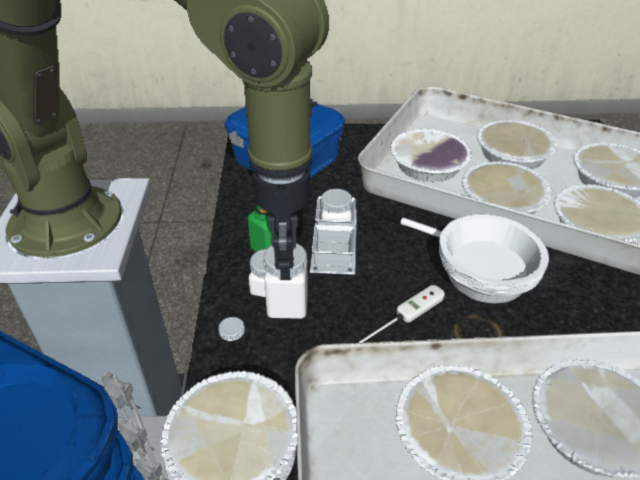

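apply_moves(commands=[{"grip": -1,"translation": [0.4,-1,0],"roll": 0},{"grip": -1,"translation": [0.8,-2,0],"roll": 0},{"grip": -1,"translation": [1.14,-2.86,0],"roll": 0},{"grip": -1,"translation": [1.2,-3,0],"roll": 0},{"grip": -1,"translation": [1.2,-3,0],"roll": 0},{"grip": -1,"translation": [1.2,-3,0],"roll": 0},{"grip": -1,"translation": [1.2,-3,0],"roll": 0},{"grip": -1,"translation": [0.8,-2.2,0],"roll": 0},{"grip": -1,"translation": [0.5,-1.3,0],"roll": 0},{"grip": -1,"translation": [0.3,-0.7,0],"roll": 0.025},{"grip": -1,"translation": [0,0,0],"roll": 0},{"grip": -1,"translation": [0,0,0],"roll": 0}])

```text
time_s: 7.25
tcp_pos: [578.0, -134.2, 195.2]
eef_rot: [[1.0, -0.027, -0.0], [-0.027, -1.0, -0.001], [-0.0, 0.001, -1.0]]
contact_force: [0.4, 0.9, -5.0]
finger_gap: 0.728
```

```bash
python3 - <<'E'
from h import *
im=robot.grab_frame("side")[:,:,::-1]; t=robot.grab_frame("top")[:,:,::-1]; cv2.imwrite("pics/side6.png",im); cv2.imwrite("pics/top6.png",t); s=robot.state(); print(s['tcp_pos'],s['eef_rot'],s['finger_gap'],s['contact_force'],s['torque'],s['q'])
a=cv2.resize(im[160:290,280:380],None,fx=4,fy=4,interpolation=cv2.INTER_CUBIC)
b=cv2.resize(t[170:300,200:300+30],None,fx=3.07,fy=4,interpolation=cv2.INTER_CUBIC)
cv2.imwrite("pics/e6.png",np.hstack([a,b]))
E
```

```text
[ 578.055227   -134.16920208  195.27006273] [[ 9.99642231e-01 -2.67464549e-02 -1.92691166e-04]
 [-2.67465448e-02 -9.99642132e-01 -4.80117442e-04]
 [-1.79780768e-04  4.85099494e-04 -9.99999866e-01]] 0.7223232172055607 [-0.41358683 -0.69580246 -4.62886331] [-0.09673385  0.03525751 -0.0334352 ] [ 19.27981916  28.43375026 -13.41241947  94.65962118   7.53392934
  57.79684217 -88.12840943]
```

View pics/e6.png

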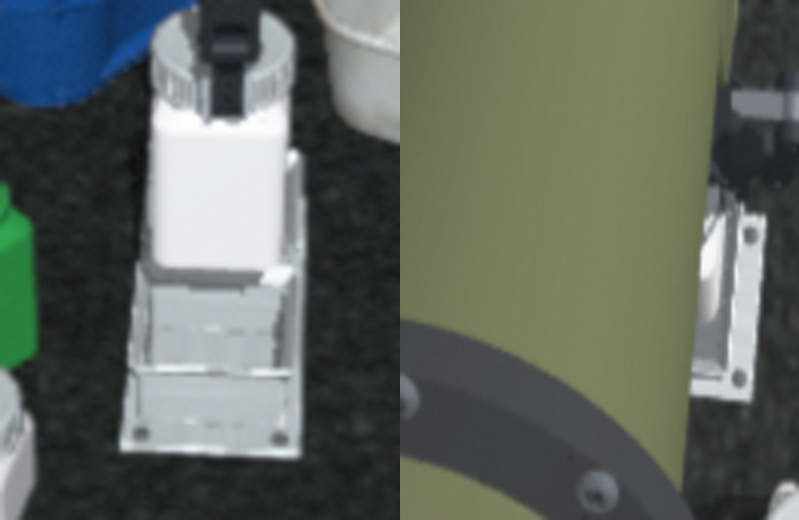

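```bash
python3 - <<'E'
from h import *
g=cv2.cvtColor(cv2.imread("pics/side6.png"),cv2.COLOR_BGR2GRAY).astype(float)
for v in (200,206,212,218,222):
    print(v,g[v,312:322].astype(int),g[v,346:358].astype(int))
def ony(u,v,y):
    o,d=ray("side",u,v); return o+d*(y-o[1])/d[1]
for u,v in ((317.5,212),(351.8,212),(289.0/4+280,212)): print(ony(u,v,-163).round(1))
# bay lip front (z=45) and base corners side
for x,y in ((133,372),(295,377)): print("front lip",on("side",280+x/4,160+y/4,45).round(1))
for x,y in ((122,450),(300,455)): print("plate",on("side",280+x/4,160+y/4,2).round(1))
E
python3 -c "
import cv2;im=cv2.imread('pics/side6.png');cv2.imwrite('pics/e6b.png',cv2.resize(im[190:280,300:365],None,fx=8,fy=6.6,interpolation=cv2.INTER_CUBIC))"
```

```text
200 [ 21  14  21  21  42 112 168 203 223 229] [234 233 232 226 213 200 229 211 161 114  65  39]
206 [ 32  17  19  28  68 134 174 205 223 229] [233 233 230 222 198 144 129 137 144 104  55  33]
212 [ 42  32  25  41  94 153 182 207 223 230] [234 232 228 221 193 139 130 140 166 167 107  49]
218 [ 44  34  35  77  90 109 169 206 223 228] [233 232 227 217 185 146 136 143 174 176 110  53]
222 [ 39  31  34  76  93 112 172 206 223 229] [234 232 226 207 167 156 171 170 176 186 118  49]
[ 544.4 -163.   138.8]
[ 607.2 -163.   137. ]
[ 608. -163.  137.]
front lip [ 535.7 -170.9   45. ]
front lip [ 613.2 -177.2   45. ]
plate [ 529.8 -180.2    2. ]
plate [ 616.5 -186.8    2. ]
```

View pics/e6b.png

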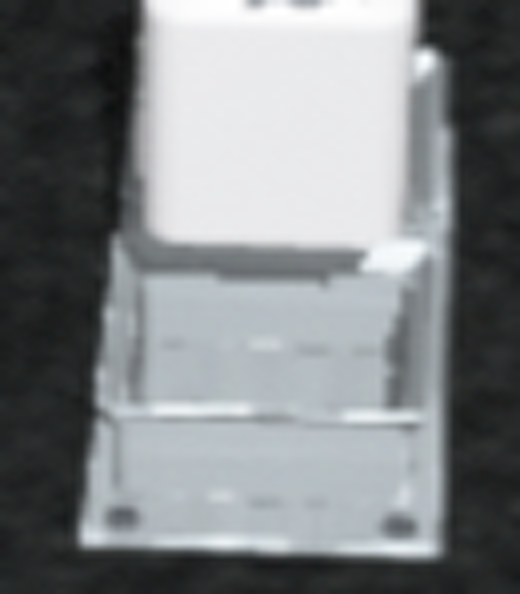

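apply_moves(commands=[{"grip": -1,"translation": [0,-0.1,1],"roll": 0},{"grip": -1,"translation": [0,0,2],"roll": 0},{"grip": -1,"translation": [0,0,2],"roll": 0},{"grip": -1,"translation": [0,0,1],"roll": 0},{"grip": -1,"translation": [0,0,0.5],"roll": 0},{"grip": -1,"translation": [0,0,0.5],"roll": 0},{"grip": -1,"translation": [0,0,0],"roll": 0},{"grip": -1,"translation": [0,0,0],"roll": 0}])

```text
time_s: 8.35
tcp_pos: [578.7, -132.1, 125.7]
eef_rot: [[1.0, -0.025, 0.001], [-0.025, -1.0, -0.0], [0.001, 0.0, -1.0]]
contact_force: [-0.7, 0.2, -5.7]
finger_gap: 0.725
```

```bash
python3 - <<'E'
from h import *
im=robot.grab_frame("side")[:,:,::-1]; cv2.imwrite("pics/side7.png",im); s=robot.state(); print(s['tcp_pos'],s['finger_gap'],s['contact_force'],s['torque'])
a=cv2.resize(im[170:290,290:380],None,fx=5,fy=5,interpolation=cv2.INTER_CUBIC)
cv2.imwrite("pics/e7.png",a)
E
```

```text
[ 578.659949   -132.05993469  125.74259093] 0.728038438707828 [-1.13145177 -0.68862916 -6.12734034] [-0.05458692 -0.067053   -0.03840712]
```

View pics/e7.png

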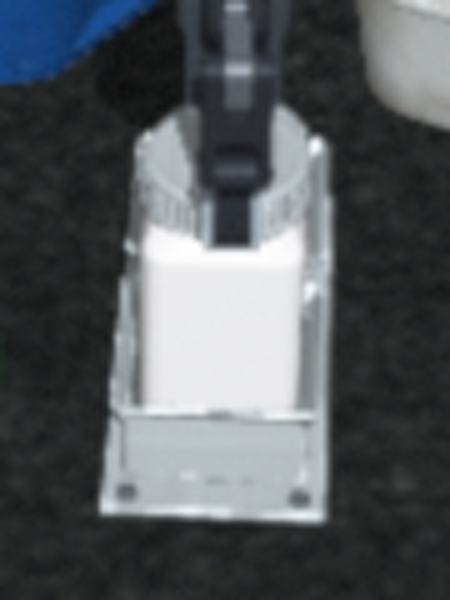

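apply_moves(commands=[{"grip": -1,"translation": [-0.12,0.08,0],"roll": 0},{"grip": -1,"translation": [0,0,0.5],"roll": 0},{"grip": -1,"translation": [0,0,0.5],"roll": 0},{"grip": -1,"translation": [0,0,0.4],"roll": 0},{"grip": -1,"translation": [0,0,0.2],"roll": 0},{"grip": -1,"translation": [0,0,0],"roll": 0},{"grip": -1,"translation": [0,0,0],"roll": 0}])

```text
time_s: 9.28
tcp_pos: [577.3, -132.8, 109.4]
eef_rot: [[1.0, -0.025, 0.0], [-0.025, -1.0, -0.0], [0.0, 0.0, -1.0]]
contact_force: [0.2, 0.5, -5.6]
finger_gap: 0.726
```

```bash
python3 - <<'E'
from h import *
s=robot.state(); print(s['tcp_pos'],s['finger_gap'],s['contact_force'],s['torque'],s['q'])
E
```

```text
[ 577.28252151 -132.7780796   109.40507265] 0.7264903243938693 [ 0.24645758  0.45697796 -5.5632597 ] [ 0.0062088  -0.00534579  0.01390274] [ 18.44971319  33.65867842 -12.41596839 100.68952862   9.42996132
  46.65236472 -89.87744152]
```

apply_moves(commands=[{"grip": -1,"translation": [0,0,0.3],"roll": 0},{"grip": -1,"translation": [0,0,0.3],"roll": 0},{"grip": -1,"translation": [0,0,0.2],"roll": 0},{"grip": -1,"translation": [0,0,0.1],"roll": 0},{"grip": -1,"translation": [0,0,0],"roll": 0},{"grip": -1,"translation": [0,0,0],"roll": 0}])

```text
time_s: 10.02
tcp_pos: [577.3, -132.7, 100.6]
eef_rot: [[1.0, -0.025, 0.0], [-0.025, -1.0, 0.0], [0.0, -0.0, -1.0]]
contact_force: [-1.4, 0.8, 0.4]
finger_gap: 0.723
```

```bash
python3 - <<'E'
from h import *
s=robot.state(); print(s['tcp_pos'],s['finger_gap'],s['contact_force'],s['torque'],s['q'])
E
```

```text
[ 577.29054882 -132.69403334  100.61489887] 0.7232759862264246 [-1.38171372  0.75696332  0.41609619] [0.15728241 0.37002347 0.00053728] [ 18.33762581  34.27085061 -12.26583622 101.19618577   9.64302296
  45.53117562 -90.07709601]
```

apply_moves(commands=[{"grip": -1,"translation": [0,0,0.08],"roll": 0},{"grip": -1,"translation": [0,0,0],"roll": 0},{"grip": -1,"translation": [0,0,0],"roll": 0}])

```text
time_s: 10.4
tcp_pos: [577.6, -132.5, 100.5]
eef_rot: [[1.0, -0.025, 0.001], [-0.025, -1.0, 0.0], [0.001, -0.0, -1.0]]
contact_force: [-3.7, 2.3, 6.4]
finger_gap: 0.73
```

```bash
python3 - <<'E'
from h import *
s=robot.state(); print(s['tcp_pos'],s['finger_gap'],s['contact_force'],s['torque'],s['q'][6])
im=robot.grab_frame("side")[:,:,::-1]; cv2.imwrite("pics/side8.png",im)
a=cv2.resize(im[170:290,290:380],None,fx=5,fy=5,interpolation=cv2.INTER_CUBIC)
cv2.imwrite("pics/e8.png",a)
E
```

```text
[ 577.57596384 -132.45993905  100.45853138] 0.7299549184635163 [-3.71504217  2.33793831  6.37998857] [ 0.36951414  0.62681941 -0.0284932 ] -90.09642136627973
```

View pics/e8.png

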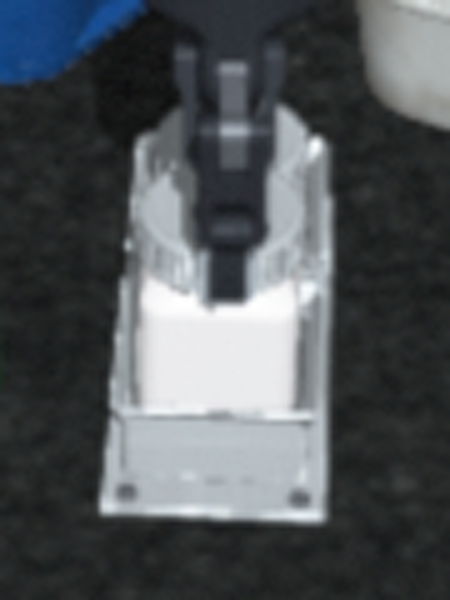

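apply_moves(commands=[{"grip": -1,"translation": [0,0,0],"roll": 0},{"grip": -1,"translation": [0,0,0],"roll": -0.08},{"grip": -1,"translation": [0,0,-0.01],"roll": -0.08},{"grip": -1,"translation": [0,0,-0.01],"roll": -0.08},{"grip": -1,"translation": [0,0,-0.02],"roll": -0.08},{"grip": -1,"translation": [0,0,-0.02],"roll": -0.08}], newtons=100)

```text
time_s: 11.2
tcp_pos: [578.3, -132.2, 101.2]
eef_rot: [[0.93, 0.368, 0.003], [0.368, -0.93, 0.0], [0.003, 0.001, -1.0]]
contact_force: [-1.9, 2.0, 5.4]
finger_gap: 0.724
```

```bash
python3 - <<'E'
from h import *
s=robot.state(); print(s['tcp_pos'],s['eef_rot'][:,0],s['finger_gap'],s['contact_force'],s['torque'],s['q'][6])
E
```

```text
[ 578.28106188 -132.22859972  101.24830116] [0.92966631 0.3683932  0.00264699] 0.7240552968045146 [-1.90981578  2.03343006  5.35585008] [ 0.46930109  0.21070699 -0.2101582 ] -71.94191422935383
```

apply_moves(commands=[{"grip": -1,"translation": [0,0,-0.01],"roll": -0.09},{"grip": -1,"translation": [0,0,-0.02],"roll": -0.09},{"grip": -1,"translation": [0,0,-0.01],"roll": -0.09},{"grip": -1,"translation": [0,0,-0.02],"roll": -0.09},{"grip": -1,"translation": [0,0,-0.01],"roll": -0.09},{"grip": -1,"translation": [0,0,0],"roll": -0.09},{"grip": -1,"translation": [0,0,0],"roll": -0.09},{"grip": -1,"translation": [0,0,0],"roll": 0},{"grip": -1,"translation": [0,0,0],"roll": 0}])

```text
time_s: 12.32
tcp_pos: [578.1, -132.0, 101.9]
eef_rot: [[0.536, 0.844, 0.002], [0.844, -0.536, 0.001], [0.002, 0.002, -1.0]]
contact_force: [-2.0, 3.0, 5.6]
finger_gap: 0.722
```

```bash
python3 - <<'E'
from h import *
s=robot.state(); print(s['tcp_pos'],s['eef_rot'][:,0],s['finger_gap'],s['contact_force'],s['torque'],s['q'][6])
for n,r in (("side",(170,290,290,380)),("top",(190,310,200,330))):
    im=robot.grab_frame(n)[:,:,::-1]; cv2.imwrite(f"pics/{n}9.png",im)
    cv2.imwrite(f"pics/e9{n}.png",cv2.resize(im[r[0]:r[1],r[2]:r[3]],None,fx=5,fy=5,interpolation=cv2.INTER_CUBIC))
E
```

```text
[ 578.10810816 -132.01480152  101.91495469] [0.53585841 0.84430601 0.0017673 ] 0.7220218147345718 [-1.97418395  2.96906633  5.60563225] [0.56245605 0.37552319 0.02415008] -43.35528315415236
```

View pics/e9side.png

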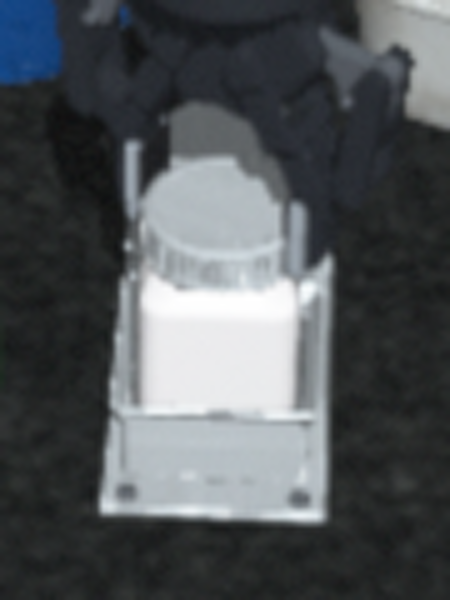

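View pics/e9top.png

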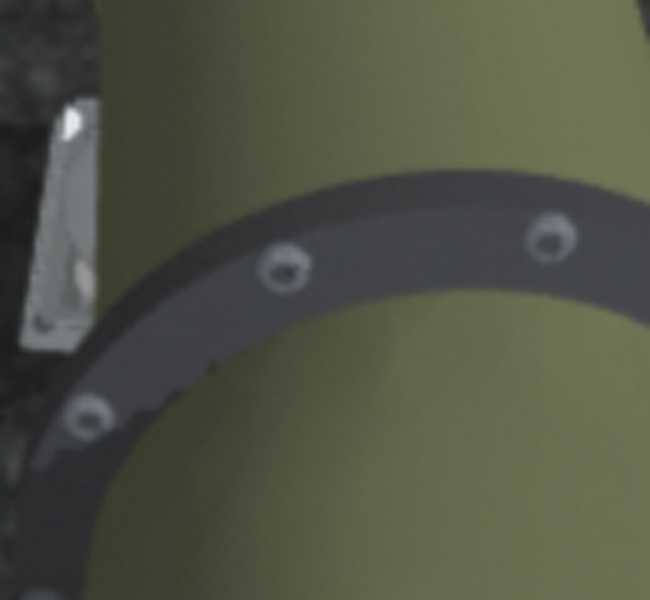

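apply_moves(commands=[{"grip": -1,"translation": [0,0,-0.2],"roll": 0},{"grip": -1,"translation": [0,0,-0.2],"roll": 0},{"grip": -1,"translation": [0,0,-0.2],"roll": 0},{"grip": -1,"translation": [0,0,-0.1],"roll": 0},{"grip": -1,"translation": [0,0,0],"roll": 0},{"grip": -1,"translation": [0,0,0],"roll": 0}])

```text
time_s: 13.18
tcp_pos: [577.4, -133.0, 107.8]
eef_rot: [[0.536, 0.844, 0.0], [0.844, -0.536, -0.0], [0.0, 0.0, -1.0]]
contact_force: [1.0, -0.6, -0.3]
finger_gap: 0.719
```

```bash
python3 - <<'E'
from h import *
s=robot.state(); print(s['tcp_pos'],s['eef_rot'][:,0],s['finger_gap'],s['contact_force'],s['torque'],s['q'][6])
for n,r in (("side",(170,290,290,380)),):
    im=robot.grab_frame(n)[:,:,::-1]; cv2.imwrite(f"pics/{n}10.png",im)
    cv2.imwrite(f"pics/e10{n}.png",cv2.resize(im[r[0]:r[1],r[2]:r[3]],None,fx=5,fy=5,interpolation=cv2.INTER_CUBIC))
E
```

```text
[ 577.37201621 -133.00133579  107.83720067] [5.36442632e-01 8.43936784e-01 8.06240416e-05] 0.7189324225197852 [ 1.04565907 -0.58245875 -0.32458732] [ 0.07714597 -0.04543798 -0.02873019] -43.040997105804706
```

View pics/e10side.png

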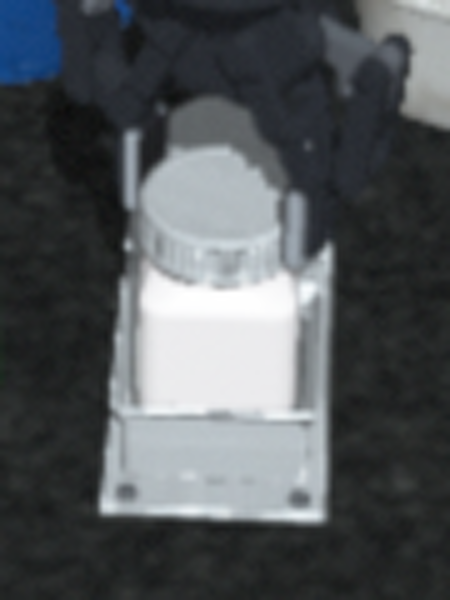

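apply_moves(commands=[{"grip": -1,"translation": [0,0,-0.3],"roll": 0},{"grip": -1,"translation": [0,0,-0.4],"roll": 0},{"grip": -1,"translation": [0,0,-0.6],"roll": 0},{"grip": -1,"translation": [0,0,-0.6],"roll": 0},{"grip": -1,"translation": [0,0,-0.6],"roll": 0},{"grip": -1,"translation": [0,0,-0.4],"roll": 0},{"grip": -1,"translation": [0,0,-0.2],"roll": 0},{"grip": -1,"translation": [0,0,0],"roll": 0},{"grip": -1,"translation": [0,0,0],"roll": 0},{"grip": -1,"translation": [0,0,0],"roll": 0}])

```text
time_s: 14.48
tcp_pos: [577.1, -132.8, 138.6]
eef_rot: [[0.536, 0.844, -0.0], [0.844, -0.536, 0.0], [-0.0, -0.0, -1.0]]
contact_force: [-0.3, 0.7, -0.4]
finger_gap: 0.722
```

```bash
python3 - <<'E'
from h import *
s=robot.state(); print(s['tcp_pos'],s['eef_rot'][:,2],s['finger_gap'],s['contact_force'],s['torque'],s['joint_vel'].round(2))
for n,r in (("side",(150,290,290,380)),):
    im=robot.grab_frame(n)[:,:,::-1]; cv2.imwrite(f"pics/{n}11.png",im)
    cv2.imwrite(f"pics/e11{n}.png",cv2.resize(im[r[0]:r[1],r[2]:r[3]],None,fx=4,fy=4,interpolation=cv2.INTER_CUBIC))
E
```

```text
[ 577.09685255 -132.75140883  138.59287981] [-3.14979501e-04  1.40615128e-04 -9.99999941e-01] 0.7218754818867105 [-0.26465601  0.7481057  -0.39164598] [0.0360847  0.02256806 0.02083395] [-0.01 -0.08  0.08  0.08  0.03  0.08 -0.04]
```

View pics/e11side.png

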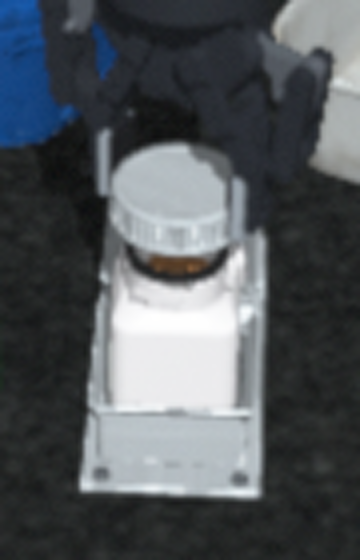

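```bash
python3 - <<'E'
from h import *
a=cv2.imread("pics/side0.png").astype(int);b=cv2.imread("pics/side11.png").astype(int)
print("loose short jar diff",abs(a-b)[250:298,245:268].mean(),"ref",abs(a-b)[310:345,210:255].mean())
# cap upper centre
print(on("side",290+173/4,150+192/4,149+4).round(1))
robot.sign_off(); print(robot.state()['time_s'])
E
```

```text
loose short jar diff 3.642210144927536 ref 2.7697354497354496
[ 574.2 -140.5  153. ]
the job is handed in; nothing more can be done
the job is handed in; nothing more can be done
```

The cap is off and still held level over the open mouth, and the tall jar stands in the empty bay. I signed off after about 14.6 s, and sign-off gives no verdict.

I gripped the tall jar by its cap, carried it over and lowered it into the empty bay. I turned the cap about 59° (1.03 rad) anticlockwise, letting it rise 1.4 mm, then lifted it 37 mm straight up.

**Last checks**
- **Jar:** the grip height at touchdown was 4.1 mm above its height at pick-up, which matches the 4 mm bay floor. The last side picture shows the jar square in the bay with the black seal exposed. I could not check its centring from the top camera, because the arm blocked that view.
- **Cap free of the jar:** after the twist the turning moment was almost zero. After the lift the arm carried only about 0.4 N, which fits the cap alone.
- **Cap position:** its lower edge should be about 131 mm above the jar's underside, worked out from how far the arm moved. The tool axis is vertical and the arm is at rest.
- **Loose short jar:** the side picture of it is practically unchanged. I did not measure the short jar in the holder at the end.

**One disagreement:** a rough hand-picked pixel for the cap's top centre gave (574, -140) mm, while the gripper reads (577, -133) mm. That is about 8 mm apart. Part of the cap was hidden, so I put it down to picking error. I did not resolve it before signing off, and even if real it is within the 15 mm tolerance.

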